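# Fit the cassette slot guide plates, lock them and hang the ready tag

### The job

Swing the red keeper bar clear of the fixture and lower every grey guide plate you find onto a pair of locating pins until it rests flush; any plate fits any pair. Then swing the keeper bar fully shut into its detent, so that it locks the plates in. Last, take the green ready tag from its stand, hook it over the white section of the rail, slide it along the rail to the green band, and leave it hanging there; do not disturb the cassette, the cleaner bottle or the screwdriver.

Things in the scene. Friction and masses are not known exactly. Their poses are not given: they have to be found in the camera images.
- fixture: Aluminium assembly fixture fixed to the table, 110 (x) x 285 (y) x 20 mm, with three seats side by side along y at 66 mm spacing, each with two steel pins. Origin: on the table, at the middle seat. It may be turned a little.
- seat0 (a point): Seat for one plate: point on the seating face, 20 mm above the table, midway between two steel pins at x = -20 and +20 mm (fixture axes): 8 mm diameter, 18 mm high, the top 7 mm tapering to 3 mm. A seated plate has its origin here and its x along the fixture x, either way round. (right-hand seat, y = -66 mm, nearest the keeper's pivot)
- seat1 (a point): Seat for one plate: point on the seating face, 20 mm above the table, midway between two steel pins at x = -20 and +20 mm (fixture axes): 8 mm diameter, 18 mm high, the top 7 mm tapering to 3 mm. A seated plate has its origin here and its x along the fixture x, either way round. (middle seat)
- seat2 (a point): Seat for one plate: point on the seating face, 20 mm above the table, midway between two steel pins at x = -20 and +20 mm (fixture axes): 8 mm diameter, 18 mm high, the top 7 mm tapering to 3 mm. A seated plate has its origin here and its x along the fixture x, either way round. (left-hand seat, y = +66 mm)
- keeper (a joint): Angle (rad) of the red keeper bar: 0 shut, along the fixture's +y over the plates' near edges; grows as the knob swings towards the robot (counterclockwise from above), stop at 0.8. Above 0.45 all seats are clear. Bar 14 mm wide, underside 28, top 36 mm above the table. Stays where left (0.5 N at the knob); below 0.06 a sprung ball resists (about 3 N), from 0.02 it snaps the bar to 0.
- keeper_pivot (a point): The pivot of the keeper bar (vertical axis), on the underside of the bar, 28 mm above the table; axes are the fixture's. The knob circles it at 235 mm.
- keeper_knob (a point): Centre of the top of the black upright knob near the free end of the keeper bar: a cylinder of 18 mm diameter, 40 mm high, its foot on the bar's top; this point is 76 mm above the table. Its axes turn with the bar: y points along the bar away from the pivot.
- plate_a: Grey guide plate 70 (x) x 48 (y) x 6 mm, 0.12 kg, lying flat; two 10 mm through holes at x = -20 and +20 mm; on top in the middle a black grip rib 22 (x) x 12 (y) mm, its top 36 mm above the underside. Origin: underside centre. The plates are alike, fit any seat, either way round; two or three are present (an absent one reads None).
- plate_b: Grey guide plate 70 (x) x 48 (y) x 6 mm, 0.12 kg, lying flat; two 10 mm through holes at x = -20 and +20 mm; on top in the middle a black grip rib 22 (x) x 12 (y) mm, its top 36 mm above the underside. Origin: underside centre. The plates are alike, fit any seat, either way round; two or three are present (an absent one reads None).
- plate_c: Grey guide plate 70 (x) x 48 (y) x 6 mm, 0.12 kg, lying flat; two 10 mm through holes at x = -20 and +20 mm; on top in the middle a black grip rib 22 (x) x 12 (y) mm, its top 36 mm above the underside. Origin: underside centre. The plates are alike, fit any seat, either way round; two or three are present (an absent one reads None).
- stand: Black tag stand fixed to the table, 70 (x) x 50 (y) x 36 mm high, with a slot along its x, 9 mm wide and 26 mm deep (slot floor 10 mm above the table). Origin: underside centre.
- tag: Green tag, 60 g, upright in the stand. Origin: middle of lower edge; z up, x along its breadth. mm: board 50 (x) x 5 (y), z 0-66. Hook 20 broad, open to -y: foot z 65-70, back leg y 10 to 15, cross piece z 125-131, short front leg y -15 to -10 down to z 103. The rod enters sideways from -y between z 70 and 103, then the tag is lowered onto it. Grip tab on top 28 (x) x 12 (y), z 131-171.
- tag_saddle (a point): On the tag, the middle of the underside of the hook's cross piece (0, 0, 125 mm in the tag's axes), which rests on the rail.
- rail_load (a point): On the rod axis, middle of the white section (60 mm long) where the tag is hooked on. Steel rod of 12 mm diameter, 190 mm above the table, between two posts 290 mm apart that end at its height. x along the rod from the white section to the green band, z up. Fixed; may be turned a little.
- rail_middle (a point): On the rod axis halfway between the white section and the green band, 70 mm from each; same axes.
- rail_mark (a point): On the rod axis at the middle of the green band (30 mm long), 140 mm from the middle of the white section; same axes.
- cassette: Imaging cassette, green frame and black face, 130 x 180 x 14 mm, lying beyond the fixture. Leave alone. Origin: underside centre.
- cleaner: White bottle of cleaner with a red cap, 56 mm diameter, 130 mm high, standing beyond the rail. Leave alone. Origin: underside centre.
- driver: Screwdriver with orange handle, about 200 mm long, lying beyond the fixture. Leave alone.
Mind the look-alikes: they are no part of the job. What is shaped like the plate_c but pink or turquoise is not meant. What is shaped like the plate_a but brown is not meant.

How it is judged (in metres and radians):
On the way, in this order (a step that is already met when the one before it is completed fails the run):
1. every plate present sits flush on a pair of pins, released (((horizontal distance between plate_a and seat0 below 0.004 m and z of plate_a in the frame of seat0 below 0.003 m) or (horizontal distance between plate_a and seat1 below 0.004 m and z of plate_a in the frame of seat1 below 0.003 m) or (horizontal distance between plate_a and seat2 below 0.004 m and z of plate_a in the frame of seat2 below 0.003 m)) and angle between each of plate_a, plate_b, plate_c's own z axis and vertical below 0.04 rad and angle between the x axis of each of plate_a, plate_b, plate_c and the x axis of fixture, either way round below 0.1 rad and linear speed of each of plate_a, plate_b, plate_c below 0.02 m/s and ((horizontal distance between plate_b and seat0 below 0.004 m and z of plate_b in the frame of seat0 below 0.003 m) or (horizontal distance between plate_b and seat1 below 0.004 m and z of plate_b in the frame of seat1 below 0.003 m) or (horizontal distance between plate_b and seat2 below 0.004 m and z of plate_b in the frame of seat2 below 0.003 m)) and ((horizontal distance between plate_c and seat0 below 0.004 m and z of plate_c in the frame of seat0 below 0.003 m) or (horizontal distance between plate_c and seat1 below 0.004 m and z of plate_c in the frame of seat1 below 0.003 m) or (horizontal distance between plate_c and seat2 below 0.004 m and z of plate_c in the frame of seat2 below 0.003 m)) and not (contact force between plate_a and the fingers above 0.05 N) and not (contact force between plate_b and the fingers above 0.05 N) and not (contact force between plate_c and the fingers above 0.05 N)), for 0.2 s.
2. the keeper bar is shut in its detent over the seated plates (value of joint keeper below 0.02 rad and ((horizontal distance between plate_a and seat0 below 0.004 m and z of plate_a in the frame of seat0 below 0.003 m) or (horizontal distance between plate_a and seat1 below 0.004 m and z of plate_a in the frame of seat1 below 0.003 m) or (horizontal distance between plate_a and seat2 below 0.004 m and z of plate_a in the frame of seat2 below 0.003 m)) and angle between each of plate_a, plate_b, plate_c's own z axis and vertical below 0.04 rad and angle between the x axis of each of plate_a, plate_b, plate_c and the x axis of fixture, either way round below 0.1 rad and linear speed of each of plate_a, plate_b, plate_c below 0.02 m/s and ((horizontal distance between plate_b and seat0 below 0.004 m and z of plate_b in the frame of seat0 below 0.003 m) or (horizontal distance between plate_b and seat1 below 0.004 m and z of plate_b in the frame of seat1 below 0.003 m) or (horizontal distance between plate_b and seat2 below 0.004 m and z of plate_b in the frame of seat2 below 0.003 m)) and ((horizontal distance between plate_c and seat0 below 0.004 m and z of plate_c in the frame of seat0 below 0.003 m) or (horizontal distance between plate_c and seat1 below 0.004 m and z of plate_c in the frame of seat1 below 0.003 m) or (horizontal distance between plate_c and seat2 below 0.004 m and z of plate_c in the frame of seat2 below 0.003 m))), for 0.2 s.
3. the tag's hook rests on the white section of the rail (x of tag_saddle in the frame of rail_load between -0.035 and 0.035 m and y of tag_saddle in the frame of rail_load between -0.009 and 0.009 m and z of tag_saddle in the frame of rail_load between 0.002 and 0.011 m and angle between tag's own z axis and vertical below 0.3 rad), for 0.1 s.
4. the tag slides along the middle of the rail, still hooked on (x of tag_saddle in the frame of rail_middle between -0.03 and 0.03 m and y of tag_saddle in the frame of rail_middle between -0.009 and 0.009 m and z of tag_saddle in the frame of rail_middle between 0.002 and 0.011 m and angle between tag's own z axis and vertical below 0.3 rad), for 0.05 s.
5. the tag's hook rests on the green band (x of tag_saddle in the frame of rail_mark between -0.015 and 0.015 m and y of tag_saddle in the frame of rail_mark between -0.009 and 0.009 m and z of tag_saddle in the frame of rail_mark between 0.002 and 0.011 m and angle between tag's own z axis and vertical below 0.3 rad), for 0.2 s.
At the end, for the whole second after the job is handed in: Each plate on a seat (4 mm sideways, 3 mm high, tilt 0.04, turn 0.1 rad), at rest; keeper below 0.02 rad; tag hanging still on the rod, saddle within 15 mm of the green band's middle along the rod, 9 mm across it, 2 to 11 mm above its axis, tilt below 0.3 rad (all of step 2 and all of step 5 and linear speed of tag below 0.05 m/s); the robot touches nothing.
It fails at once if the cassette is moved more than 40 mm (distance of cassette from where it was at the start of the episode above 0.04 m).
It fails at once if the cleaner is moved more than 40 mm (distance of cleaner from where it was at the start of the episode above 0.04 m).
It fails at once if the driver is moved more than 40 mm (distance of driver from where it was at the start of the episode above 0.04 m).
Of plate_a, plate_b, plate_c only 2 to 3 are there at a start; the rules pass over those that are not, and their reading is None.
At some moment in a run one of plate_a, plate_b, plate_c may be knocked a few centimetres aside while the robot is not near it.
It also fails if it takes over 208 s, if anything falls off the work surface, if the arm or the gripper's body presses on something with over 40 N, if the wrist force passes 120 N, or if a joint passes its speed limit or range.

### The arm

A 6-joint arm with a two-finger parallel gripper is mounted at the origin on the work surface. World frame = base frame: x ahead of the robot, y to its left, z up, the work surface at z = 0. Lengths are in m, angles in degrees, forces in N, time in s.
With the tool pointing down it reaches from about 0.275 to 0.85 m from the base axis. Payload 19 kg.
Tool frame: the origin (TCP) lies on the centre line of the jaws, within the pads' length; the fingertips stand 8 mm ahead of it and the grasp point (between the pads) lies 11 mm behind it; z points along the fingers, y is the line along which they close (so a half turn about z gives the same grasp; the last joint's range is limited). The gripper opens to 85 mm and grips with 20 to 120 N. Pads are 22 mm wide; open, the fingers measure 114 mm over their backs; the gripper's body (76 mm by 85 mm) begins 54 mm behind the grasp point. The pads swing forward as they close: fully open they stand 13 mm farther back than shut.
Start: joints at [55.978, 8.623, 82.357, -0, 89.026, -7.678], TCP at [0.255, 0.515, 0.239] pointing down, gripper open.
Joint ranges: [-160.23, 160.23], [-39.13, 120.54], [6.94, 153.29], [-79.49, 259.48], [9.18, 160.14], [-161.06, 161.06]. Speed limits (degrees/s): [108.29, 108.29, 127.2, 172.46, 172.46, 172.46].

### API

Orientations are given as a 3x3 rotation matrix whose columns are the frame's x, y, z axes.
In Python, from cell import robot gives the robot as it stands.
- The arm moves only by the shell command python3 -m pendant 'ROWS' [FORCE]. ROWS is JSON, one flat list of numbers, 7 for each row, row after row: the shift along the world's x, y, z each as a share of 200 mm, from -1 to 1, then the turn, a rotation vector about the world's x, y, z each as a share of 180 degrees, from -1 to 1, then the opening, from -1 (shut) to 1 (fully open). In form: [dx, dy, dz, rx, ry, rz, grip, dx, dy, dz, rx, ry, rz, grip, ...]. A call has 1 to 5 rows; each row shifts and turns the commanded pose from where the row before left it; what a row does not reach is not made up. A row lasts 1/10 s, in which the tool goes at most 50 mm and 8.59 degrees, less where a joint would pass 70% of its speed; a pose out of reach is approached as far as the arm can. A call with a number of a shift or a turn outside -1 to 1 is refused whole. A call with a gripper value outside its range is refused whole. The fingers move at their own pace and stop on an object; FORCE is the grip in N (left out, the last holds). Time passes only in rows, so rows that do not move let the fingers close. It gives the time, the measured TCP pose, the force, the opening and the grip force at its end, in the units of the state.
- robot.read_state(): the state, without advancing time (a new reading comes with each control period).
- robot.camera(name): name is "scene" or "top" or "wrist"; returns a dict with "img" (480x640x3 uint8, red, green, blue), "mtx" (3x3 intrinsics, pixels), "eye" and "orientation" of the camera in the world. Camera axes: x right, y down, z forward; pixel columns grow to the right and rows downward; lengths in m; the calibration is good to about 2 mm. A picture is of the moment at which its call begins. There is no depth.
- robot.finish_job(): hands the job in; it is judged then, once.
The state is a dict: "t": time; "joint_pos": joint angles; "dq": joint speeds; "effort": joint torques, N m; "position": TCP position; "tcp_rot": TCP orientation; "contact_force": force on the tool from outside, world axes, zero at the start; "wrist_torque": the same for the moment, N m; "width": finger opening in m; "grasp_force": force on a finger pad.
Only numpy, scipy, OpenCV 4.12 (cv2) and the standard library are available. Lean on these libraries where they do the work, as an engineer would, in place of code of your own. Each camera call takes 0.05 s, during which the arm holds its last target. There are 200 camera calls.

## Working session

There is one attempt and no reset: what is moved stays moved. The work goes in short steps, Python scripts to look and compute and a shell command to move; the robot and the scene stay as the last step left them, time stands still between calls to the robot, and variables do not carry over. Pictures are saved under pics/ and viewed, at most 14 in all, crops included, and the job is handed in when it is done.

```bash
ls; mkdir -p pics; cat > h.py <<'E'
import numpy as np, cv2, json
from cell import robot
def snap(name,fn):
    c=robot.camera(name); cv2.imwrite(f'pics/{fn}.png',c['img'][:,:,::-1])
    np.savez(f'pics/{fn}.npz',mtx=c['mtx'],eye=c['eye'],R=c['orientation']); return c
def ray(fn,u,v):
    d=np.load(f'pics/{fn}.npz'); r=d['R']@np.linalg.inv(d['mtx'])@np.array([u,v,1.]); return d['eye'],r/np.linalg.norm(r)
def atz(fn,u,v,z):
    e,r=ray(fn,u,v); return e+r*(z-e[2])/r[2]
def tri(*obs):
    A=np.zeros((3,3));b=np.zeros(3)
    for fn,u,v in obs:
        e,r=ray(fn,u,v);P=np.eye(3)-np.outer(r,r);A+=P;b+=P@e
    return np.linalg.solve(A,b)
def proj(fn,p):
    d=np.load(f'pics/{fn}.npz'); q=d['mtx']@d['R'].T@(np.array(p)-d['eye']); return q[:2]/q[2]
def crop(fn,u0,v0,u1,v1,k,out):
    i=cv2.imread(f'pics/{fn}.png')[v0:v1,u0:u1]; cv2.imwrite(f'pics/{out}.png',cv2.resize(i,None,fx=k,fy=k,interpolation=cv2.INTER_CUBIC))
E
python3 - <<'E'
from h import *
for n in ('scene','top','wrist'):
    c=snap(n,n+'0'); print(n,c['eye'],c['orientation'].round(2).tolist(),c['mtx'][0,0])
print(robot.read_state())
E
```

```text
pics
scene [1.06643559 0.65929152 1.22267451] [[-0.79, 0.49, -0.36], [0.61, 0.66, -0.45], [0.01, -0.57, -0.82]] 609.5601037104205
top [0.4473717  0.08955829 1.51994145] [[-0.02, -1.0, 0.09], [-1.0, 0.02, 0.0], [-0.0, -0.09, -1.0]] 599.1813966957964
wrist [0.19093655 0.54761011 0.37270683] [[0.44, 0.86, 0.25], [0.9, -0.43, -0.13], [-0.0, 0.28, -0.96]] 395.9792343862043
{'t': 0.15, 'joint_pos': array([ 5.59781757e+01,  8.64458818e+00,  8.23814078e+01, -6.66019135e-04,
        8.90254436e+01, -7.67706711e+00]), 'dq': array([ 0.03452934, -0.06295592, -0.06277034, -0.09102251,  0.10259618,
       -0.0182323 ]), 'effort': array([ 2.87665935e-03, -7.13387132e+01, -5.71038544e+01, -1.57880727e-06,
        7.36565155e-03,  5.14783778e-05]), 'position': array([0.25509223, 0.51513598, 0.23883948]), 'tcp_rot': array([[-8.96140110e-01,  4.43770954e-01, -4.92687622e-04],
       [ 4.43771214e-01,  8.96139803e-01, -7.50612389e-04],
       [ 1.08417012e-04, -8.91294453e-04, -9.99999597e-01]]), 'contact_force': array([-0.03213421,  0.72645291, -0.08902155]), 'wrist_torque': array([0.00565965, 0.01554479, 0.03513579]), 'grasp_force': 0.0, 'width': 0.08546489047864851}
```

View pics/top0.png

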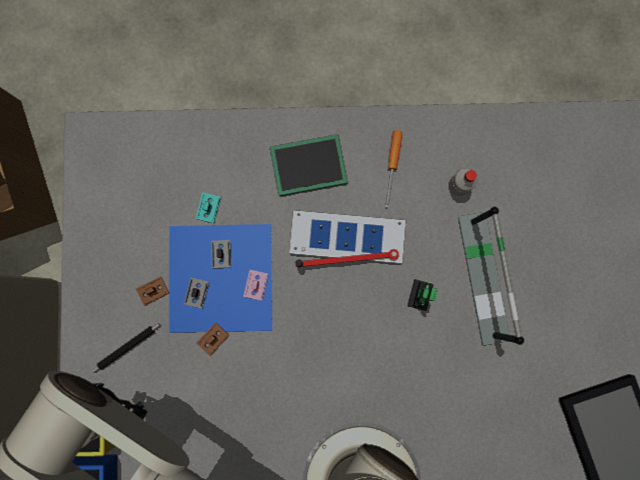

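View pics/scene0.png

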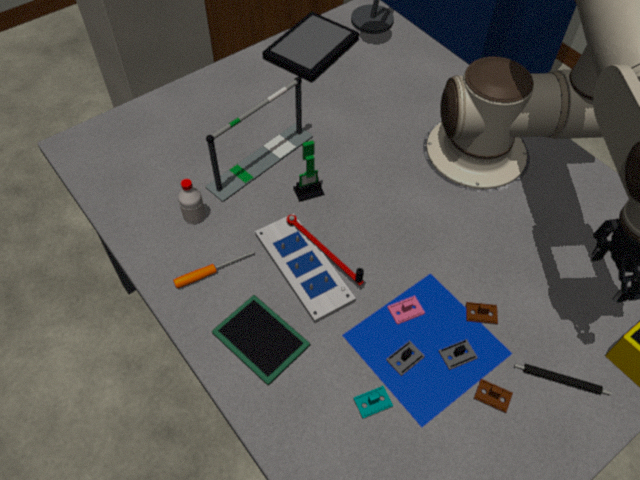

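Top view: grey plates at (221,254) and (196,292). Look-alikes: turquoise at (208,207), pink at (256,285), brown at (152,291) and (212,339). Fixture near (347,237), keeper knob at (299,264), stand and tag at (423,295), rail from (494,210) to (520,340). Next, a close crop to check the choice.

```bash
python3 - <<'E'
from h import *
crop('top0',130,190,400,370,2.9,'c1')
p={}
for n,u,v,z in (('pl1',221,254,.006),('pl2',196,292,.006),('knob',299,264,.076),('pivot',394,255,.036),('seat1',347,237,.02),('tag',423,295,.1),('rA',494,211,.19),('rB',520,340,.19)): print(n,atz('top0',u,v,z).round(3))
E
```

```text
pl1 [0.568 0.339 0.006]
pl2 [0.473 0.403 0.006]
knob [0.534 0.14  0.076]
pivot [ 0.555 -0.095  0.036]
seat1 [0.603 0.02  0.02 ]
tag [ 0.454 -0.153  0.1  ]
rA [ 0.638 -0.303  0.19 ]
rB [ 0.351 -0.347  0.19 ]
```

View pics/c1.png

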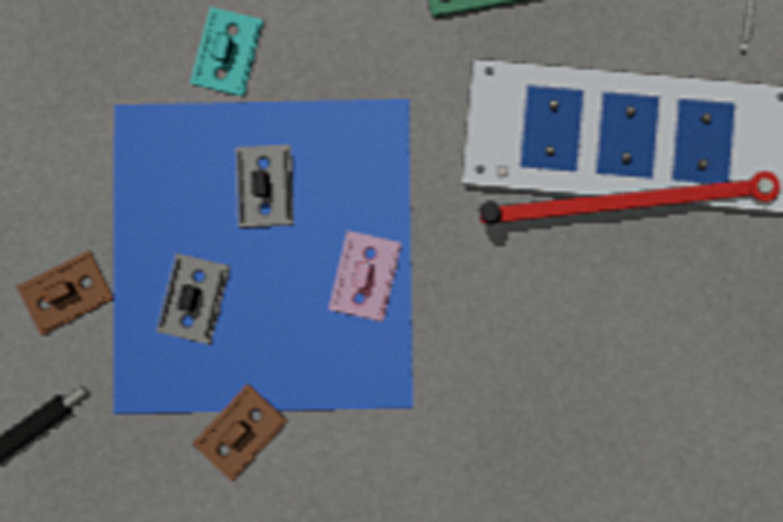

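View pics/wrist0.png

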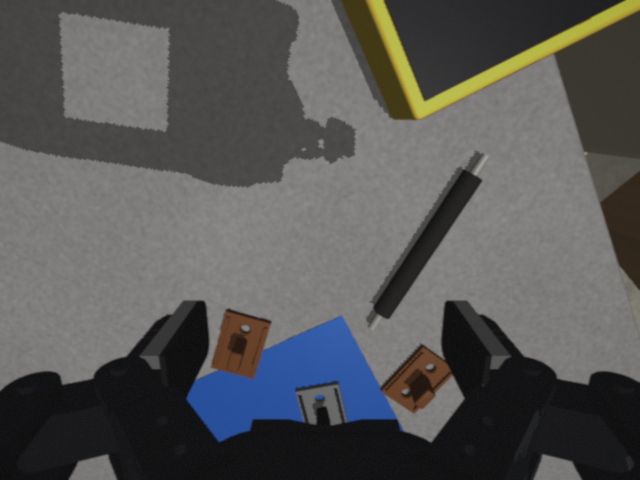

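Crop c1: both grey plates confirmed at (264,187) and (193,298), i.e. top-view pixels (221,254.5) and (196.5,292.8). The pink, turquoise and brown plates are clearly decoys. The wrist view shows only browns, one grey and a bin. Next I'll hover over the plates, measure them, then go to the knob.

```bash
R="0.153,-0.097,0.038,0,0,-0.0442,1"
python3 -m pendant '[0.153,-0.097,0.038,0,0,-0.0442,1, 0.153,-0.097,0.038,0,0,-0.0442,1, 0.153,-0.097,0.038,0,0,-0.0442,1, 0.153,-0.097,0.038,0,0,-0.0442,1]' 
python3 -m pendant '[0.153,-0.097,0.038,0,0,-0.0442,1, 0.153,-0.097,0.038,0,0,-0.0442,1, 0.153,-0.097,0.038,0,0,-0.0442,1, 0.153,-0.097,0.038,0,0,-0.0442,1, 0,0,0,0,0,0,1]'
python3 - <<'E'
from h import *
snap('wrist','w1'); s=robot.read_state(); print(s['position'],s['tcp_rot'])
E
```

```text
t: 0.55
position: [0.3785, 0.4367, 0.2698]
tcp_rot: [[-0.523, 0.852, -0.0], [0.852, 0.523, -0.0], [-0.0, -0.0, -1.0]]
contact_force: [0.6, -0.1, 0.2]
width: 0.0852
grasp_force: 0.0
t: 1.05
position: [0.5031, 0.3577, 0.3001]
tcp_rot: [[0.009, 1.0, 0.001], [1.0, -0.009, -0.001], [-0.001, 0.001, -1.0]]
contact_force: [0.8, -0.3, -0.7]
width: 0.0852
grasp_force: 0.0
[0.50144319 0.35882158 0.29970533] [[ 3.05228312e-03  9.99995234e-01 -4.64689398e-04]
 [ 9.99995275e-01 -3.05245289e-03 -3.65072978e-04]
 [-3.66489680e-04 -4.63572896e-04 -9.99999825e-01]]
```

View pics/w1.png

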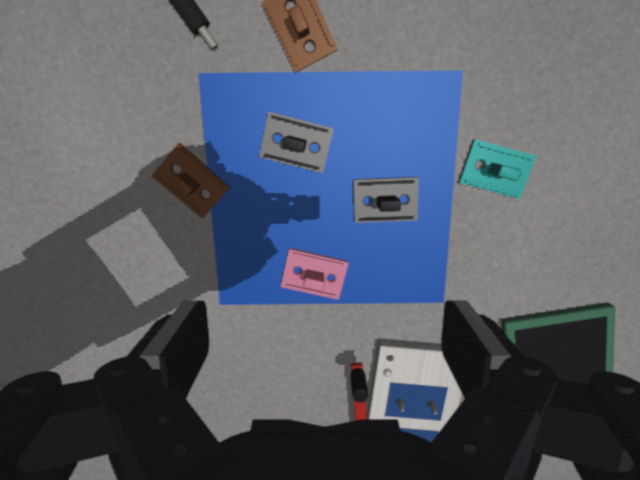

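Wrist view w1: grey plates at (386,200), holes (368,201) and (405,199), and at (297,142), holes (278,139) and (315,148). Keeper knob at (359,385); decoys as before.

```bash
python3 - <<'E'
from h import *
T={'p1':[(220.7,246.2,405,199),(221.4,261.7,368,201)],'p2':[(198.6,285.2,315,148),(194.5,301,278,139)]}
for k,h in T.items():
    q=[]
    for a,b,c,d in h:
        print(k,'tri',tri(('top0',a,b),('w1',c,d)).round(4)); q.append((atz('top0',a,b,.005),atz('w1',c,d,.005)))
    q=np.array(q)
    for i in (0,1): m=q[:,i].mean(0); dd=q[0,i]-q[1,i]; print('  ',m.round(4),'len',np.linalg.norm(dd).round(4),'ang',np.degrees(np.arctan2(dd[1],dd[0])).round(1))
print('knob',tri(('top0',299,262.8),('w1',359,370)))
print('knob top atz',atz('top0',299,262.8,.076),'rib1',tri(('top0',130+261/2.9,190+180/2.9),('w1',390,203)))
E
```

```text
p1 tri [ 0.5906  0.342  -0.0018]
p1 tri [ 0.5503  0.3402 -0.0035]
   [0.5682 0.3394 0.005 ] len 0.0395 ang 2.3
   [0.571 0.343 0.005] len 0.0407 ang 2.6
p2 tri [ 0.4917  0.3991 -0.0086]
p2 tri [ 0.4517  0.4093 -0.0086]
   [0.4703 0.4018 0.005 ] len 0.0409 ang -14.8
   [0.4738 0.4046 0.005 ] len 0.04 ang -13.9
knob [0.54124765 0.14132052 0.02602723]
knob top atz [0.53731629 0.13955289 0.076     ] rib1 [0.57309085 0.34100219 0.01229361]
```

```bash
python3 -m pendant '[0.03,-0.18,-0.1,0,0,0,0, 0.03,-0.18,-0.1,0,0,0,0, 0.03,-0.18,-0.1,0,0,0,0, 0.03,-0.18,-0.1,0,0,0,0, 0.03,-0.18,-0.1,0,0,0,0]'>/dev/null
python3 -m pendant '[0.03,-0.195,-0.15,0,0,0,0, 0,0,-0.15,0,0,0,0, 0,0,-0.15,0,0,0,0, 0,0,-0.15,0,0,0,0, 0,0,-0.15,0,0,0,0]'
python3 -m pendant '[-0.06,-0.018,0,0,0,0,0, -0.06,-0.018,0,0,0,0,0, -0.06,-0.018,0,0,0,0,0, -0.06,-0.018,0,0,0,0,0, -0.06,-0.018,0,0,0,0,0]'
python3 -m pendant '[-0.06,-0.018,0,0,0,0,0, -0.06,-0.018,0,0,0,0,0, -0.06,-0.018,0,0,0,0,0, -0.06,-0.018,0,0,0,0,0, -0.06,-0.018,0,0,0,0,0]'
python3 - <<'E'
from h import *
snap('top','t2');crop('t2',230,180,430,330,4,'c2')
E
```

```text
t: 2.1
position: [0.5352, 0.1417, 0.0488]
tcp_rot: [[-0.002, 1.0, -0.0], [1.0, 0.002, 0.0], [0.0, -0.0, -1.0]]
contact_force: [1.1, 0.5, 0.2]
width: 0.0426
grasp_force: 0.0
t: 2.6
position: [0.4752, 0.1228, 0.0511]
tcp_rot: [[-0.0, 1.0, 0.002], [1.0, 0.0, 0.0], [0.0, 0.002, -1.0]]
contact_force: [0.6, 0.4, 0.7]
width: 0.0427
grasp_force: 0.2
t: 3.1
position: [0.415, 0.1047, 0.0501]
tcp_rot: [[-0.0, 1.0, -0.0], [1.0, 0.0, -0.0], [-0.0, -0.0, -1.0]]
contact_force: [0.8, -1.5, 0.7]
width: 0.0424
grasp_force: 0.6
```

View pics/c2.png

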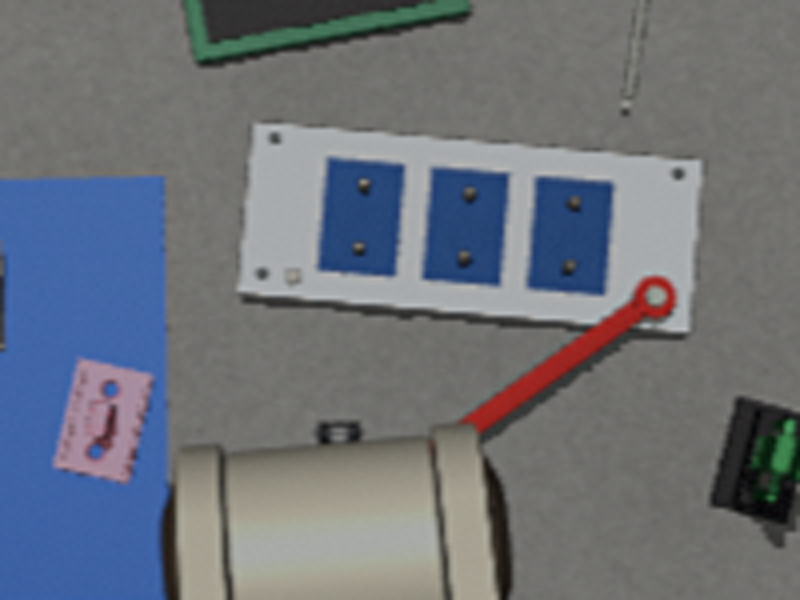

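Crop c2: bar opened to about 0.6 rad, all seats clear. Pin tops at crop (364,185), (359,248), (470,194), (464,258), (574,202) and (569,266).

```bash
python3 -m pendant '[0,0,0.25,0,0,0,0, 0,0,0.25,0,0,0,0, 0.075,-0.039,0.045,0,0,0.0437,1, 0.075,-0.039,0.045,0,0,0.0437,1, 0.075,-0.039,0.045,0,0,0.0437,1]'>/dev/null
python3 -m pendant '[0.075,-0.039,0.045,0,0,0.0437,1, 0.075,-0.039,0.045,0,0,0.0437,1, 0.075,-0.039,0.045,0,0,0.0437,1, 0.075,-0.039,0.045,0,0,0.0437,1, 0.075,-0.039,0.045,0,0,0.0437,1]'>/dev/null
python3 -m pendant '[0.075,-0.039,0.045,0,0,0.0437,1, 0.075,-0.039,0.045,0,0,0.0437,1, 0.075,-0.039,0.045,0,0,0.0437,1, 0,0,0,0,0,0,1, 0,0,0,0,0,0,1]'
python3 - <<'E'
from h import *
snap('wrist','w3');crop('w3',150,80,490,335,2.35,'c3'); s=robot.read_state(); print(s['position'],s['tcp_rot'].round(4),s['joint_pos'].round(1))
E
```

```text
t: 4.65
position: [0.5807, 0.0193, 0.2485]
tcp_rot: [[-0.998, 0.064, -0.001], [0.064, 0.998, 0.0], [0.001, 0.0, -1.0]]
contact_force: [-1.4, -0.5, 0.3]
width: 0.0854
grasp_force: 0.0
[0.58036666 0.01947732 0.24849726] [[-9.98e-01  6.35e-02 -1.00e-03]
 [ 6.35e-02  9.98e-01  1.00e-04]
 [ 1.10e-03  1.00e-04 -1.00e+00]] [ -5.7   9.2  80.7   0.   90.2 -92. ]
```

View pics/c3.png

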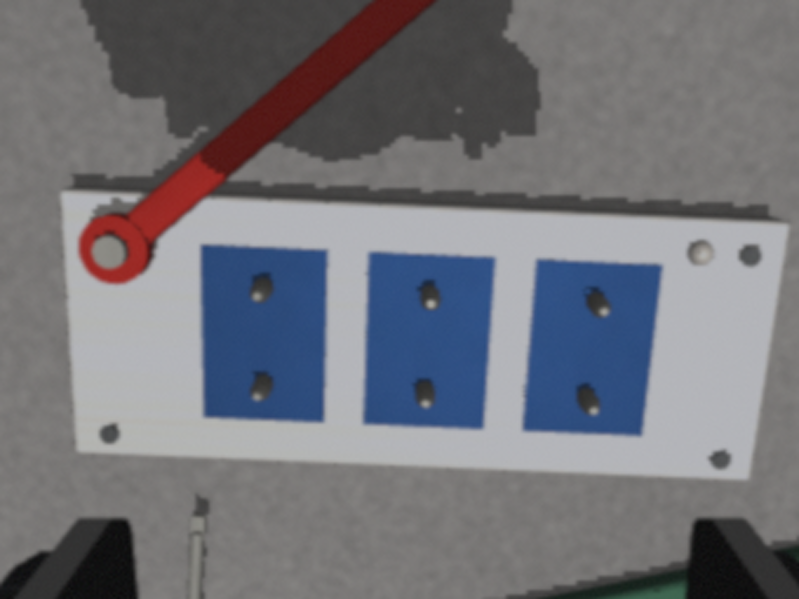

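Crop c3: pin tips at seat0 (264,294) and (261,394), seat1 (432,302) and (427,402), seat2 (604,311) and (595,410). Blue patches are also crisp.

```bash
python3 - <<'E'
from h import *
f=lambda u,v:(150+u/2.35,80+v/2.35)
g=lambda u,v:(230+u/4,180+v/4)
W=[[(264,294),(261,394)],[(432,302),(427,402)],[(604,311),(595,410)]]
T=[[(569,266),(574,202)],[(464,258),(470,194)],[(359,248),(364,185)]]
P=[[(202,245),(328,250),(323,421),(204,417)],[(369,252),(494,258),(483,428),(364,423)],[(537,260),(661,265),(642,435),(524,430)]]
allw=[];
for i in range(3):
    w=np.array([atz('w3',*f(*a),.038) for a in W[i]]); t=np.array([atz('t2',*g(*a),.038) for a in T[i]])
    z=[tri(('w3',*f(*a)),('t2',*g(*b)))[2].round(3) for a,b in zip(W[i],T[i])]
    pc=np.mean([atz('w3',*f(*a),.02) for a in P[i]],0)
    print(i,'w',w.mean(0).round(4),'t',t.mean(0).round(4),'patch',pc.round(4),'z',z,'len',np.linalg.norm(w[1]-w[0]).round(4)); allw.append(w)
allw=np.array(allw); c=allw.mean(1); d=c[2]-c[0]; print('yaw y',np.degrees(np.arctan2(-d[0],d[1])),np.linalg.norm(d))
d=(allw[:,1]-allw[:,0]).mean(0); print('yaw x',np.degrees(np.arctan2(d[1],d[0])))
print('pivot',atz('w3',*f(112,251),.036))
E
```

```text
0 w [ 0.5989 -0.0381  0.038 ] t [ 0.5965 -0.0437  0.038 ] patch [ 0.5998 -0.0402  0.02  ] z [np.float64(0.027), np.float64(0.037)] len 0.0398
1 w [0.6062 0.0257 0.038 ] t [0.6028 0.0211 0.038 ] patch [0.6069 0.0252 0.02  ] z [np.float64(0.072), np.float64(0.057)] len 0.04
2 w [0.6138 0.0909 0.038 ] t [0.6101 0.0865 0.038 ] patch [0.6142 0.0909 0.02  ] z [np.float64(0.061), np.float64(0.057)] len 0.0398
yaw y -6.5990301069857935 0.12979185108329555
yaw x -6.477738016050254
pivot [ 0.55958516 -0.09072978  0.036     ]
```

```bash
python3 -m pendant '[-0.006,0.202,-0.055,0,0,0.0042,1, -0.006,0.202,-0.055,0,0,0.0042,1, -0.006,0.202,-0.055,0,0,0.0042,1, -0.006,0.202,-0.055,0,0,0.0042,1, -0.006,0.202,-0.055,0,0,0.0042,1]'>/dev/null
python3 -m pendant '[-0.006,0.202,-0.055,0,0,0.0042,1, -0.006,0.202,-0.055,0,0,0.0042,1, -0.006,0.202,-0.055,0,0,0.0042,1, 0,0,0,0,0,0,1, 0,0,0,0,0,0,1]'
python3 - <<'E'
from h import *
snap('wrist','w4');crop('w4',220,160,420,310,4,'c4'); s=robot.read_state(); print(s['position'],s['tcp_rot'].round(4),s['joint_pos'].round(1), proj('w4',[.571,.343,.006]))
E
```

```text
t: 5.7
position: [0.5702, 0.3431, 0.1604]
tcp_rot: [[-0.999, -0.045, -0.001], [-0.045, 0.999, -0.001], [0.001, -0.001, -1.0]]
contact_force: [0.5, 0.2, -0.0]
width: 0.0854
grasp_force: 0.0
[0.57076043 0.34226206 0.16099813] [[-9.99e-01 -4.42e-02 -4.00e-04]
 [-4.42e-02  9.99e-01 -5.00e-04]
 [ 4.00e-04 -5.00e-04 -1.00e+00]] [ 24.3  21.3  75.6  -0.   83.1 -68.2] [323.73309986 219.00955102]
```

View pics/c4.png

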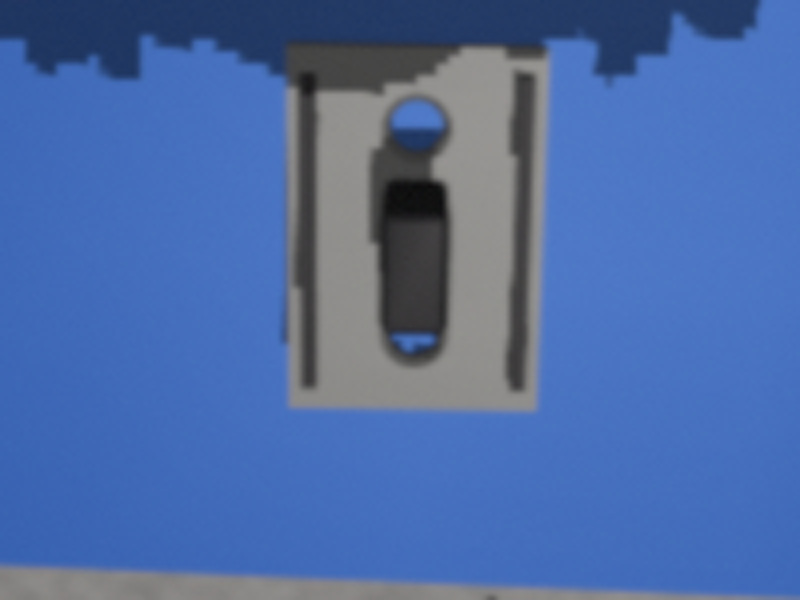

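Crop c4: plate corners (287,44), (548,46), (537,410), (289,408); rib top face centred at (414,273).

```bash
python3 - <<'E'
from h import *
f=lambda u,v:(220+u/4,160+v/4)
c=np.array([atz('w4',*f(*a),.006) for a in [(287,44),(548,46),(537,410),(289,408)]])
print(c.mean(0),np.linalg.norm(c[1]-c[0]),np.linalg.norm(c[2]-c[1]))
d=c[2]+c[3]-c[0]-c[1]; print('ang',np.degrees(np.arctan2(d[1],d[0])))
d=c[0]+c[3]-c[2]-c[1]; print('ang',np.degrees(np.arctan2(d[1],d[0]))-90)
for z in (.034,.036): print('rib',atz('w4',*f(414,273),z))
print('hole',atz('w4',*f(416,126),.005))
# height from two wrist views
print(tri(('w4',*f(416,126)),('w1',368,201)))
E
```

```text
[0.57041726 0.34302372 0.006     ] 0.047307306160005586 0.07019506959659712
ang 1.8259013990451811
ang -177.90631202655305
rib [0.5704895  0.34289855 0.034     ]
rib [0.56993944 0.34288137 0.036     ]
hole [0.55034816 0.3422886  0.005     ]
[0.55046761 0.34222689 0.00540204]
```

```bash
python3 -m pendant '[-0.002,0.004,-0.141,0,0,-0.0028,0, 0,0,-0.141,0,0,0,0, 0,0,-0.141,0,0,0,0, 0,0,-0.141,0,0,0,0, 0,0,-0.141,0,0,0,0]' 40
python3 -m pendant '[0,0,0,0,0,0,-1, 0,0,0,0,0,0,-1, 0,0,0,0,0,0,-1, 0,0,0,0,0,0,-1, 0,0,0,0,0,0,-1]' 40
python3 -m pendant '[0,0,0.1,0,0,0,-1, 0,0,0.2,0,0,0,-1, 0,0,0.2,0,0,0,-1, 0,0,0,0,0,0,-1, 0,0,0,0,0,0,-1]' 40
```

```text
t: 6.25
position: [0.5713, 0.3419, 0.0199]
tcp_rot: [[-0.999, -0.034, 0.001], [-0.034, 0.999, 0.0], [-0.001, 0.0, -1.0]]
contact_force: [0.4, 0.3, -0.6]
width: 0.0427
grasp_force: 0.0
t: 6.75
position: [0.5716, 0.3434, 0.0216]
tcp_rot: [[-0.999, -0.036, 0.002], [-0.036, 0.999, 0.001], [-0.002, 0.001, -1.0]]
contact_force: [0.1, -1.8, 7.5]
width: 0.0111
grasp_force: 44.2
t: 7.25
position: [0.5713, 0.3434, 0.1212]
tcp_rot: [[-0.999, -0.036, 0.002], [-0.036, 0.999, 0.001], [-0.002, 0.001, -1.0]]
contact_force: [-0.0, 0.3, -2.4]
width: 0.0111
grasp_force: 42.9
```

```bash
python3 -m pendant '[0.036,-0.21,0,0,0,-0.0079,-1, 0.036,-0.21,0,0,0,-0.0079,-1, 0.036,-0.21,0,0,0,-0.0079,-1, 0.036,-0.21,0,0,0,-0.0079,-1, 0.036,-0.21,-0.05,0,0,-0.0079,-1]' 40 >/dev/null
python3 -m pendant '[0.036,-0.21,-0.05,0,0,-0.0079,-1, 0,0,0,0,0,0,-1, 0,0,0,0,0,0,-1, 0,0,0,0,0,0,-1]' 40
python3 - <<'E'
from h import *
snap('wrist','w5'); s=robot.read_state(); print(s['position'],s['tcp_rot'].round(4))
print(np.degrees(np.arctan2(s['tcp_rot'][1,1],s['tcp_rot'][0,1])))
E
```

```text
t: 8.15
position: [0.6138, 0.092, 0.0995]
tcp_rot: [[-0.994, 0.112, -0.001], [0.112, 0.994, 0.0], [0.001, 0.0, -1.0]]
contact_force: [0.1, 0.2, -2.0]
width: 0.011
grasp_force: 42.9
[0.61387533 0.09224594 0.09976094] [[-9.938e-01  1.112e-01 -5.000e-04]
 [ 1.112e-01  9.938e-01  0.000e+00]
 [ 5.000e-04 -0.000e+00 -1.000e+00]]
83.61653837810884
```

View pics/w5.png

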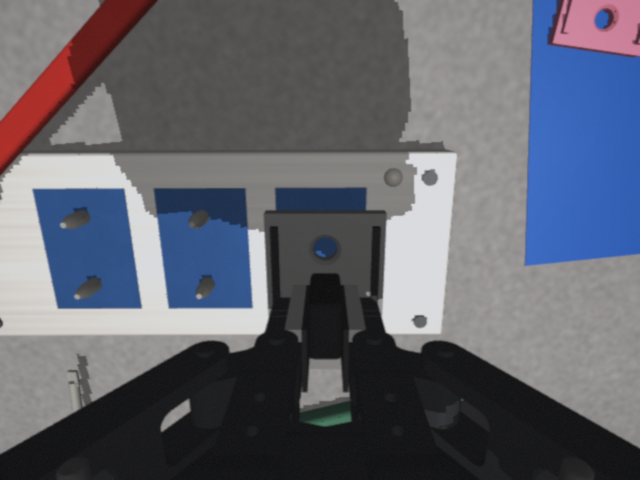

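w5: the held plate is square in the jaws, near hole at (325,247), near corners (266,212) and (385,211), and sits above seat2.

```bash
python3 - <<'E'
from h import *
ex=np.array([.9938,-.1112,0]);t=np.array([.6139,.0920,0])
for z in (.083,.085,.087):
    h=atz('w5',325,247.5,z); e=(atz('w5',266,212,z)+atz('w5',385,211,z))/2
    print(z,(h+.02*ex-t).round(4),(e+.035*ex-t).round(4),np.linalg.norm(atz('w5',266,212,z)-atz('w5',385,211,z)))
E
```

```text
0.083 [-0.0021  0.001   0.083 ] [-0.0019  0.0012  0.083 ] 0.04633913432963463
0.085 [-0.0028  0.0011  0.085 ] [-0.0023  0.0012  0.085 ] 0.045723359009624466
0.087 [-0.0034  0.0011  0.087 ] [-0.0028  0.0013  0.087 ] 0.045107583689614254
```

```bash
python3 -m pendant '[0.007,-0.0085,-0.1,0,0,0,-1, 0,0,-0.1,0,0,0,-1, 0,0,-0.02,0,0,0,-1, 0,0,-0.015,0,0,0,-1]' 40
python3 -m pendant '[0,0,-0.015,0,0,0,-1, 0,0,-0.01,0,0,0,-1, 0,0,-0.01,0,0,0,-1, 0,0,0,0,0,0,-1]' 40
```

```text
t: 8.6
position: [0.6154, 0.0904, 0.053]
tcp_rot: [[-0.994, 0.111, -0.0], [0.111, 0.994, -0.0], [0.0, -0.0, -1.0]]
contact_force: [-0.8, 0.6, -1.2]
width: 0.0112
grasp_force: 42.8
t: 9.0
position: [0.6156, 0.0896, 0.0461]
tcp_rot: [[-0.994, 0.112, 0.0], [0.112, 0.994, -0.0], [-0.0, -0.0, -1.0]]
contact_force: [-0.2, -0.2, -1.2]
width: 0.0113
grasp_force: 42.8
```

```bash
python3 -m pendant '[0,0,-0.015,0,0,0,-1, 0,0,-0.01,0,0,0,-1, 0,0,0,0,0,0,-1]' 40
```

```text
t: 9.3
position: [0.6157, 0.0896, 0.0416]
tcp_rot: [[-0.994, 0.112, 0.0], [0.112, 0.994, -0.0], [-0.0, -0.0, -1.0]]
contact_force: [-3.4, -0.2, 6.2]
width: 0.0109
grasp_force: 44.0
```

```bash
python3 -m pendant '[0,0,0,0,0,0,0, 0,0,0,0,0,0,0, 0,0,0,0,0,0,0, 0,0,0.2,0,0,0,0, 0,0,0.2,0,0,0,1]'
python3 -m pendant '[0,0,0.2,0,0,0,1, 0,0,0,0,0,0,1, 0,0,0,0,0,0,1]' >/dev/null
python3 - <<'E'
from h import *
snap('wrist','w6')
E
python3 -m pendant '[-0.0895,0.197,0,0,0,-0.0053,1, -0.0895,0.197,0,0,0,-0.0053,1, -0.0895,0.197,0,0,0,-0.0053,1, -0.0895,0.197,0,0,0,-0.0053,1]' >/dev/null
python3 -m pendant '[-0.0895,0.197,0,0,0,-0.0053,1, -0.0895,0.197,0,0,0,-0.0053,1, -0.0895,0.197,0,0,0,-0.0053,1, -0.0895,0.197,0,0,0,-0.0053,1, 0,0,0,0,0,0,1]' >/dev/null
python3 -m pendant '[0,0,0,0,0,0,1]'
python3 - <<'E'
from h import *
snap('wrist','w7'); s=robot.read_state(); print(s['position'],s['tcp_rot'].round(4))
a=cv2.imread('pics/w6.png');b=cv2.imread('pics/w7.png')
k=lambda i,u,v:cv2.resize(i[v:v+200,u:u+267],(0,0),fx=3,fy=3,interpolation=cv2.INTER_CUBIC)[:,:400] if 0 else cv2.resize(i[v:v+200,u:u+130],(0,0),fx=3,fy=3,interpolation=cv2.INTER_CUBIC)
cv2.imwrite('pics/c67.png',np.hstack([k(a,255,120),k(b,255,120)]))
E
```

```text
t: 9.8
position: [0.6149, 0.0895, 0.1211]
tcp_rot: [[-0.994, 0.112, -0.003], [0.112, 0.994, -0.0], [0.003, -0.0, -1.0]]
contact_force: [0.7, -0.6, 0.4]
width: 0.0559
grasp_force: 0.0
t: 11.15
position: [0.4714, 0.4052, 0.1594]
tcp_rot: [[-0.97, 0.241, -0.002], [0.241, 0.97, -0.002], [0.002, -0.002, -1.0]]
contact_force: [0.2, -0.1, -0.2]
width: 0.0857
grasp_force: 0.0
[0.47203181 0.40441023 0.15973616] [[-0.9701  0.2427 -0.0016]
 [ 0.2427  0.9701 -0.0014]
 [ 0.0012 -0.0018 -1.    ]]
```

View pics/c67.png

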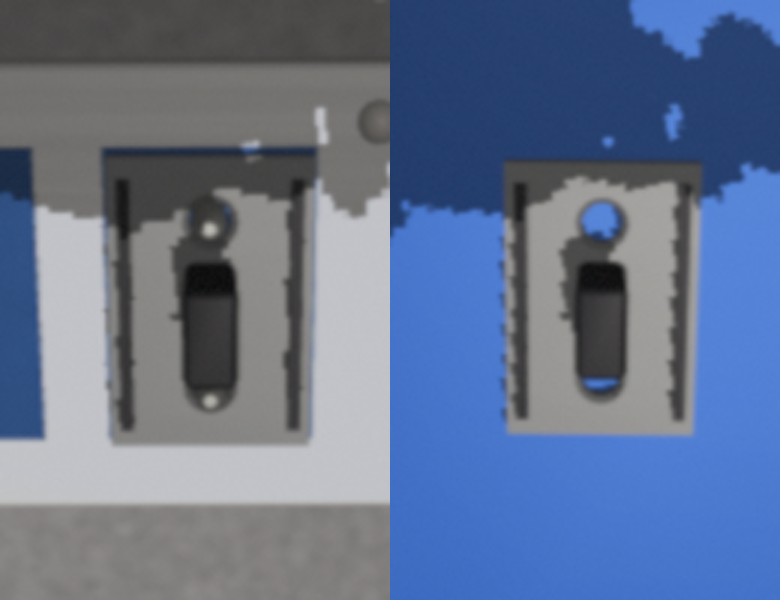

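c67: left, the first plate is seated with both pin tips showing in its holes. Right, plate 2: corners (503,161), (702,161), (694,435), (508,433), rib top (602,335).

```bash
python3 - <<'E'
from h import *
f=lambda u,v:(255+(u-390)/3,120+v/3)
c=np.array([atz('w7',*f(*a),.006) for a in [(503,161),(702,161),(694,435),(508,433)]])
d=c[2]+c[3]-c[0]-c[1]
print(c.mean(0),'ang',np.degrees(np.arctan2(d[1],d[0])),'rib',atz('w7',*f(602,335),.036))
g=lambda u,v:(255+u/3,120+v/3)
c=np.array([atz('w6',*g(*a),.026) for a in [(103,151),(316,151),(309,441),(112,443)]])
d=c[2]+c[3]-c[0]-c[1];print('seated',c.mean(0),np.degrees(np.arctan2(d[1],d[0])),np.linalg.norm(c[0]-c[1]),np.linalg.norm(c[2]-c[1]))
E
```

```text
[0.47315656 0.40579706 0.006     ] ang -14.271552957368476 rib [0.47320158 0.40583555 0.036     ]
seated [0.61341888 0.09077204 0.026     ] -6.288747184495242 0.04809524227347641 0.06997355411691446
```

```bash
python3 -m pendant '[0.01,0.004,-0.139,0,0,0,0, 0,0,-0.139,0,0,0,0, 0,0,-0.139,0,0,0,0, 0,0,-0.139,0,0,0,0, 0,0,-0.139,0,0,0,0]' 40
python3 -m pendant '[0,0,0,0,0,0,-1, 0,0,0,0,0,0,-1, 0,0,0,0,0,0,-1, 0,0,0,0,0,0,-1, 0,0,0,0,0,0,-1]' 40
python3 -m pendant '[0,0,0.1,0,0,0,-1, 0,0,0.2,0,0,0,-1, 0,0,0.2,0,0,0,-1, 0,0,0,0,0,0,-1, 0,0,0,0,0,0,-1]' 40
python3 - <<'E'
from h import *
s=robot.read_state(); print(s['position'],np.degrees(np.arctan2(s['tcp_rot'][1,1],s['tcp_rot'][0,1])))
E
```

```text
t: 11.7
position: [0.4749, 0.404, 0.0205]
tcp_rot: [[-0.97, 0.245, -0.001], [0.245, 0.97, -0.001], [0.0, -0.001, -1.0]]
contact_force: [0.7, 0.5, 0.2]
width: 0.0428
grasp_force: 0.0
t: 12.2
position: [0.4747, 0.4057, 0.0231]
tcp_rot: [[-0.97, 0.243, 0.001], [0.243, 0.97, 0.001], [-0.001, 0.001, -1.0]]
contact_force: [-0.8, -0.0, -1.4]
width: 0.0111
grasp_force: 42.6
t: 12.7
position: [0.4746, 0.4058, 0.1232]
tcp_rot: [[-0.97, 0.243, 0.002], [0.243, 0.97, 0.001], [-0.001, 0.001, -1.0]]
contact_force: [-0.2, -0.5, -1.5]
width: 0.0108
grasp_force: 42.8
[0.47461983 0.40579768 0.12316235] 75.9214294098194
```

```bash
python3 -m pendant '[0.0667,-0.191,0,0,0,0.0043,-1, 0.0667,-0.191,0,0,0,0.0043,-1, 0.0667,-0.191,0,0,0,0.0043,-1, 0.0667,-0.191,0,0,0,0.0043,-1, 0.0667,-0.191,0,0,0,0.0043,-1]' 40 >/dev/null
python3 -m pendant '[0.0667,-0.191,0,0,0,0.0043,-1, 0.0667,-0.191,0,0,0,0.0043,-1, 0.0667,-0.191,0,0,0,0.0043,-1, 0.0667,-0.191,0,0,0,0.0043,-1, 0.0667,-0.191,0,0,0,0.0043,-1]' 40 >/dev/null
python3 -m pendant '[0,0,-0.11,0,0,0,-1, 0,0,0,0,0,0,-1, 0,0,0,0,0,0,-1]' 40
python3 - <<'E'
from h import *
snap('wrist','w8');crop('w8',100,100,500,400,2,'c8'); s=robot.read_state(); print(s['position'],np.degrees(np.arctan2(s['tcp_rot'][1,1],s['tcp_rot'][0,1])))
E
```

```text
t: 14.0
position: [0.607, 0.024, 0.0992]
tcp_rot: [[-0.994, 0.11, -0.002], [0.11, 0.994, 0.0], [0.002, -0.0, -1.0]]
contact_force: [0.4, -0.3, -0.7]
width: 0.011
grasp_force: 42.7
[0.60747028 0.02425178 0.10005149] 83.69395067337484
```

View pics/c8.png

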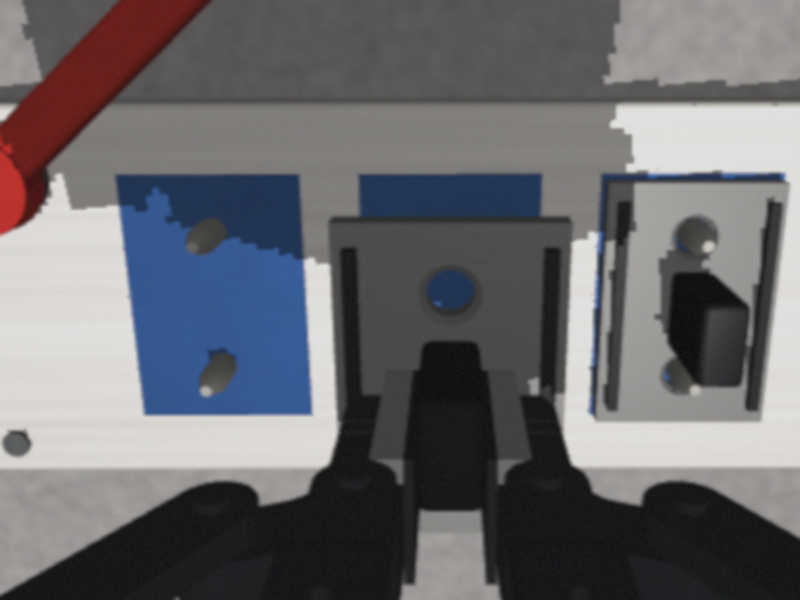

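c8: same grip geometry (hole at full-frame (325,246)), plate above seat1, plate 1 seated at right.

```bash
python3 -m pendant '[0.003,0,-0.1,0,0,0,-1, 0,0,-0.1,0,0,0,-1, 0,0,-0.02,0,0,0,-1, 0,0,-0.015,0,0,0,-1, 0,0,-0.015,0,0,0,-1]' 40
python3 -m pendant '[0,0,-0.015,0,0,0,-1, 0,0,-0.01,0,0,0,-1, 0,0,-0.01,0,0,0,-1, 0,0,0,0,0,0,-1]' 40
```

```text
t: 14.55
position: [0.6089, 0.0239, 0.0511]
tcp_rot: [[-0.994, 0.11, 0.001], [0.11, 0.994, -0.0], [-0.001, -0.0, -1.0]]
contact_force: [-1.1, -0.2, -1.0]
width: 0.0112
grasp_force: 42.7
t: 14.95
position: [0.6083, 0.0235, 0.0429]
tcp_rot: [[-0.994, 0.111, -0.0], [0.111, 0.994, -0.0], [0.0, -0.0, -1.0]]
contact_force: [-0.3, 0.2, -0.5]
width: 0.0111
grasp_force: 42.7
```

```bash
python3 -m pendant '[0,0,-0.01,0,0,0,-1, 0,0,-0.005,0,0,0,-1, 0,0,0,0,0,0,-1]' 40
python3 -m pendant '[0,0,0,0,0,0,-0.3, 0,0,0,0,0,0,-0.3, 0,0,0,0,0,0,-0.3, 0,0,0.2,0,0,0,-0.3, 0,0,0.2,0,0,0,0]'
python3 -m pendant '[0,0,0.2,0,0,0,1, 0,0,0.1,0,0,0,1, 0,0,0,0,0,0,1]'
python3 - <<'E'
from h import *
snap('wrist','w9');crop('w9',150,100,470,340,2.5,'c9'); s=robot.read_state(); print(s['position'],np.degrees(np.arctan2(s['tcp_rot'][1,1],s['tcp_rot'][0,1])),s['joint_pos'].round(1))
E
```

```text
t: 15.25
position: [0.6085, 0.0235, 0.0427]
tcp_rot: [[-0.994, 0.11, 0.001], [0.11, 0.994, -0.0], [-0.001, -0.0, -1.0]]
contact_force: [-15.9, 0.3, 33.8]
width: 0.011
grasp_force: 47.5
t: 15.75
position: [0.6077, 0.0236, 0.12]
tcp_rot: [[-0.994, 0.111, -0.003], [0.111, 0.994, 0.0], [0.003, -0.0, -1.0]]
contact_force: [0.3, 0.7, 0.4]
width: 0.0423
grasp_force: 0.0
t: 16.05
position: [0.6096, 0.0235, 0.1834]
tcp_rot: [[-0.994, 0.111, 0.005], [0.111, 0.994, -0.001], [-0.005, -0.0, -1.0]]
contact_force: [0.0, -0.3, -0.7]
width: 0.0835
grasp_force: 0.0
[0.60883645 0.02351356 0.18114673] 83.65356502839585 [ -5.   14.   82.7  -0.   83.2 -88.7]
```

View pics/c9.png

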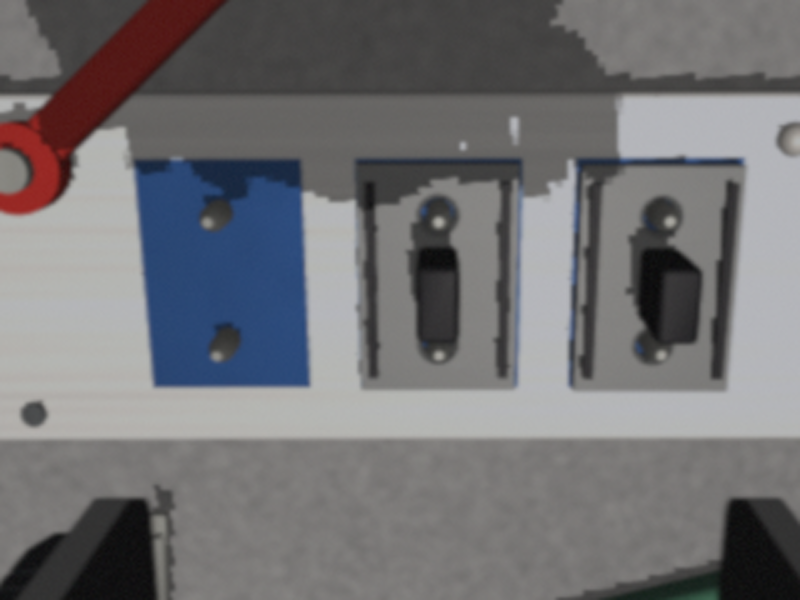

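c9: both plates are flush, with all four pin tips visible in the holes at (438,222), (438,352), (663,222) and (658,352). Now to close the keeper.

```bash
python3 -m pendant '[-0.101,0.0442,0,0,0,-0.043,0.4, -0.101,0.0442,0,0,0,-0.043,0.4, -0.101,0.0442,0,0,0,-0.043,0.4, -0.101,0.0442,0,0,0,-0.043,0.4, -0.101,0.0442,0,0,0,-0.043,0.4]' >/dev/null
python3 -m pendant '[-0.101,0.0442,0,0,0,-0.043,0.4, -0.101,0.0442,0,0,0,-0.043,0.4, -0.101,0.0442,0,0,0,-0.043,0.4, -0.101,0.0442,0,0,0,-0.043,0.4, 0,0,0,0,0,0,0.4]' 
python3 - <<'E'
from h import *
snap('top','t10'); snap('wrist','w10'); s=robot.read_state(); print(s['position'])
c=cv2.imread('pics/w10.png'); h=cv2.cvtColor(c,cv2.COLOR_BGR2HSV)
m=((h[...,0]<6)|(h[...,0]>174))&(h[...,1]>150)&(h[...,2]>50); v,u=np.nonzero(m); print(len(u),u.min(),u.max(),v.min(),v.max())
for p in ([.427,.103,.076],[.427,.103,.036]): print(proj('w10',p))
# red extremes
pts=np.c_[u,v].astype(np.float32); print(cv2.boxPoints(cv2.minAreaRect(pts)))
E
```

```text
t: 17.1
position: [0.4245, 0.1038, 0.1789]
tcp_rot: [[-0.238, 0.971, -0.002], [0.971, 0.238, 0.0], [0.001, -0.002, -1.0]]
contact_force: [1.5, -0.3, 0.1]
width: 0.0595
grasp_force: 0.0
[0.42639344 0.10314654 0.17935308]
3320 310 411 209 432
[326.70814255 239.83240109]
[326.47956448 223.595015  ]
[[308.57477 213.54587]
 [325.02924 207.02615]
 [413.33264 429.88712]
 [396.87817 436.40683]]
```

```bash
python3 -m pendant '[0,0,-0.16,0,0,0,0.4, 0,0,-0.16,0,0,0,0.4, 0,0,-0.16,0,0,0,0.4, 0,0,-0.16,0,0,0,0.4, 0,0,0,0,0,0,0]'
python3 -m pendant '[0.0584,0.0313,0,0,0,-0.007,0, 0.0584,0.0313,0,0,0,-0.007,0, 0.0584,0.0313,0,0,0,-0.007,0, 0.0584,0.0313,0,0,0,-0.007,0]'
python3 -m pendant '[0.0508,0.0146,0,0,0,-0.007,0, 0.0508,0.0146,0,0,0,-0.007,0, 0.0508,0.0146,0,0,0,-0.007,0, 0.0508,0.0146,0,0,0,-0.007,0]'
python3 -m pendant '[0.0498,0.005,0,0,0,-0.007,0, 0.0498,0.005,0,0,0,-0.007,0, 0.0498,0.005,0,0,0,-0.007,0, 0.0498,0.005,0,0,0,-0.007,0]'
```

```text
t: 17.7
position: [0.4247, 0.1026, 0.0483]
tcp_rot: [[-0.243, 0.97, -0.007], [0.97, 0.243, -0.001], [0.001, -0.007, -1.0]]
contact_force: [-0.3, 0.4, 1.0]
width: 0.0466
grasp_force: 0.0
t: 18.1
position: [0.4747, 0.1282, 0.0534]
tcp_rot: [[-0.156, 0.988, 0.001], [0.988, 0.156, -0.0], [-0.0, 0.001, -1.0]]
contact_force: [-0.4, -0.7, 0.3]
width: 0.043
grasp_force: 0.2
t: 18.5
position: [0.5148, 0.1399, 0.0523]
tcp_rot: [[-0.067, 0.998, 0.0], [0.998, 0.067, -0.0], [-0.0, -0.0, -1.0]]
contact_force: [0.5, -0.7, 0.7]
width: 0.0426
grasp_force: 0.2
t: 18.9
position: [0.5546, 0.1438, 0.052]
tcp_rot: [[0.022, 1.0, -0.0], [1.0, -0.022, -0.0], [-0.0, -0.0, -1.0]]
contact_force: [-0.4, -0.4, -0.1]
width: 0.0428
grasp_force: 0.2
```

```bash
python3 -m pendant '[0.05,-0.0036,0,0,0,-0.007,0, 0.05,-0.0036,0,0,0,-0.007,0, 0.05,-0.0036,0,0,0,-0.007,0]' | grep -v rot
python3 -m pendant '[0.03,-0.003,0,0,0,-0.007,0, 0.02,-0.002,0,0,0,0,0]' | grep -v rot
python3 -m pendant '[0.02,-0.002,0,0,0,0,0, 0,0,0,0,0,0,0]'  | grep -v rot
```

```text
t: 19.2
position: [0.5845, 0.1415, 0.052]
contact_force: [-5.6, 1.9, 1.1]
width: 0.0426
grasp_force: 3.0
t: 19.4
position: [0.5943, 0.1405, 0.052]
contact_force: [-0.7, 0.2, 0.4]
width: 0.0428
grasp_force: 0.1
t: 19.6
position: [0.5969, 0.1403, 0.0517]
contact_force: [-8.2, 0.4, 3.8]
width: 0.0429
grasp_force: 4.0
```

```bash
python3 -m pendant '[-0.03,0.003,0,0,0,0,0, 0,0,0.25,0,0,0,0, 0,0,0.25,0,0,0,1]'  >/dev/null
python3 -m pendant '[-0.07,-0.1465,0.09,0,0,0.0452,1, -0.07,-0.1465,0.09,0,0,0.0452,1, -0.07,-0.1465,0.09,0,0,0.0452,1, -0.07,-0.1465,0.09,0,0,0.0452,1, -0.07,-0.1465,0.09,0,0,0.0452,1]'  >/dev/null
python3 -m pendant '[-0.07,-0.1465,0.09,0,0,0.0452,1, -0.07,-0.1465,0.09,0,0,0.0452,1, -0.07,-0.1465,0.09,0,0,0.0452,1, -0.07,-0.1465,0.09,0,0,0.0452,1, -0.07,-0.1465,0.09,0,0,0.0452,1]'  >/dev/null
python3 -m pendant '[0,0,0,0,0,0,1, 0,0,0,0,0,0,1]'
python3 - <<'E'
from h import *
snap('wrist','w11'); s=robot.read_state(); print(s['position'],s['joint_pos'].round(1)); snap('top','t11')
E
python3 -m pendant '[0.05,-0.25,0,0,0,0,1, 0.05,-0.25,0,0,0,0,1, 0,0,0,0,0,0,1, 0,0,0,0,0,0,1]'
python3 - <<'E'
from h import *
snap('wrist','w12'); s=robot.read_state(); print(s['position'])
a=cv2.imread('pics/w11.png');b=cv2.imread('pics/w12.png');t=cv2.imread('pics/t11.png')
o=np.zeros((600,800,3),np.uint8)
o[:300,:400]=cv2.resize(t,(400,300),interpolation=cv2.INTER_AREA); o[300:,:400]=cv2.resize(b,(400,300),interpolation=cv2.INTER_AREA)
o[:,400:]=cv2.resize(a[100:400,220:420],(400,600),interpolation=cv2.INTER_CUBIC)
cv2.imwrite('pics/c11.png',o)
E
```

```text
t: 21.1
position: [0.4515, -0.1524, 0.3322]
tcp_rot: [[-0.966, 0.259, 0.001], [0.259, 0.966, -0.0], [-0.001, -0.0, -1.0]]
contact_force: [0.0, -0.2, -0.4]
width: 0.0854
grasp_force: 0.0
[ 0.45171255 -0.15179923  0.3317255 ] [ -27.9   -4.1   85.     0.    99.1 -102.9]
t: 21.6
position: [0.4717, -0.2501, 0.3308]
tcp_rot: [[-0.966, 0.257, -0.002], [0.257, 0.966, 0.001], [0.002, 0.001, -1.0]]
contact_force: [-0.0, 0.7, -0.6]
width: 0.0853
grasp_force: 0.0
[ 0.47165319 -0.24937744  0.33132879]
```

View pics/c11.png

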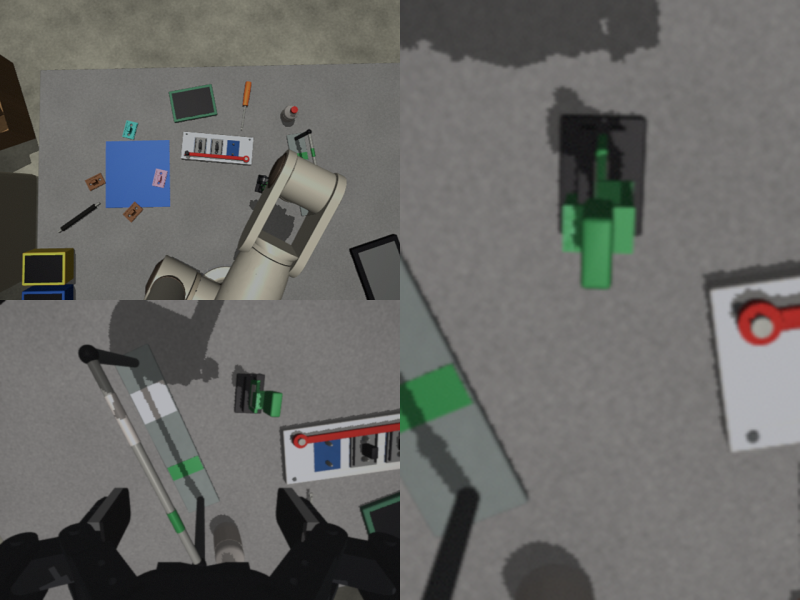

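c11: the overview (left) shows the keeper shut over two plates and no third grey plate. Wrist crop: tag tab top ends at panel (597,288), long back leg on the right (world +y), so the hook opens to world -y. Lower left: rail's white section at panel (123,419), green band at (176,522).

```bash
cat > fit.py <<'E'
from h import *
from scipy.optimize import minimize
B=[(-25,25,-2.5,2.5,26,66),(-10,10,-2.5,15,65,70),(-10,10,10,15,65,131),(-10,10,-15,15,125,131),(-10,10,-15,-10,103,131),(-14,14,-6,6,131,171)]
def render(fn,x,y,z,yaw,boxes=B,k=4):
    m=np.zeros((480*k,640*k),np.uint8);c,s=np.cos(yaw),np.sin(yaw)
    for b in boxes:
        P=np.array([(b[i],b[2+j],b[4+l]) for i in(0,1) for j in(0,1) for l in(0,1)])/1000
        W=np.c_[x+c*P[:,0]-s*P[:,1],y+s*P[:,0]+c*P[:,1],z+P[:,2]]
        q=np.array([proj(fn,w) for w in W])*k
        cv2.fillConvexPoly(m,cv2.convexHull(q.astype(np.float32)).astype(np.int32),1)
    return cv2.resize(m.astype(np.float32),(640,480),interpolation=cv2.INTER_AREA)
def green(fn):
    h=cv2.cvtColor(cv2.imread(f'pics/{fn}.png'),cv2.COLOR_BGR2HSV); return ((h[...,0]>48)&(h[...,0]<85)&(h[...,1]>90)&(h[...,2]>25)).astype(np.float32)
def roi(m,u0,v0,u1,v1):
    o=np.zeros_like(m);o[v0:v1,u0:u1]=m[v0:v1,u0:u1];return o
E
python3 - <<'E'
from fit import *
G={'w11':roi(green('w11'),285,110,350,260),'w12':roi(green('w12'),395,110,460,200)}
def cost(p,fns,z=None):
    return sum(np.abs(render(f,p[0],p[1],p[3] if z is None else z,p[2])-G[f]).sum() for f in fns)
for fns,z in ((('w11',),.01),(('w12',),.01),(('w11','w12'),.01),(('w11','w12'),None)):
    p0=[.452,-.150,-.26]+([.012] if z is None else [])
    S=np.array([p0]+[np.array(p0)+np.eye(len(p0))[i]*(.08 if i==2 else .01) for i in range(len(p0))])
    r=minimize(cost,p0,args=(fns,z),method='Nelder-Mead',options=dict(initial_simplex=S,maxiter=150)); print(fns,r.x.round(4),r.fun, [G[f].sum() for f in fns])
# rail
im=cv2.imread('pics/w12.png'); g=roi(green('w12'),265,325,300,375); v,u=np.nonzero(g); print('green w12',u.mean(),v.mean(),len(u),v.min(),v.max())
t=roi(green('top0'),496,232,508,256); v2,u2=np.nonzero(t); print('green top',u2.mean(),v2.mean(),len(u2))
print(tri(('w12',u.mean(),v.mean()),('top0',u2.mean(),v2.mean())),atz('w12',u.mean(),v.mean(),.19),atz('top0',u2.mean(),v2.mean(),.19))
gr=im.min(2); w=np.zeros((480,640)); w[130:250,150:240]=gr[130:250,150:240]>190; v,u=np.nonzero(w); print('white',u.mean(),v.mean(),len(u),u.min(),u.max(),v.min(),v.max())
print(atz('w12',u.mean(),v.mean(),.19))
E
```

```text
('w11',) [ 0.4567 -0.158  -0.3021] 160.625 [np.float32(1470.0)]
('w12',) [ 0.4568 -0.1584 -0.2588] 429.375 [np.float32(1776.0)]
('w11', 'w12') [ 0.4568 -0.1582 -0.287 ] 603.0 [np.float32(1470.0), np.float32(1776.0)]
('w11', 'w12') [ 0.4577 -0.1578 -0.2792  0.0051] 518.1875 [np.float32(1470.0), np.float32(1776.0)]
green w12 281.9845857418112 354.7842003853564 519 336 372
green top 500.4657534246575 243.5205479452055 73
[ 0.5636032  -0.30968326  0.19694995] [ 0.56739708 -0.30981716  0.19      ] [ 0.56431758 -0.31365293  0.19      ]<stdin>:13: RuntimeWarning: Mean of empty slice.
  ret = ret.dtype.type(ret / rcount)
Traceback (most recent call last):
ValueError: zero-size array to reduction operation minimum which has no identity
```

```bash
python3 - <<'E'
from h import *
im=cv2.imread('pics/w12.png').astype(int)
# brightness profile along rod line from post to green band
a=np.array([160,125.]);b=np.array([282,354.8])
for s in np.linspace(0,1.1,34):
    p=a+s*(b-a); y=int(p[1]); row=im[y,:,:].min(1); lo=int(p[0])-16; seg=im[y,lo:lo+33].min(1); on=np.nonzero(seg>seg.max()-35)[0]
    print(y,seg.max(),lo+on.min(),lo+on.max())
# direction using white/rod pixels
E
```

```text
125 120 144 176
132 124 148 180
140 123 152 184
147 123 156 188
155 177 168 179
163 177 172 180
170 172 176 181
178 144 172 204
186 121 176 208
193 178 188 202
201 178 193 206
209 178 197 210
216 178 201 214
224 178 205 218
232 161 208 218
239 152 215 223
247 155 220 227
255 155 224 231
262 153 220 235
270 154 232 239
278 152 225 243
285 153 240 247
293 150 233 265
301 148 237 269
308 147 241 273
316 145 245 277
324 143 249 281
331 141 253 285
339 129 257 289
347 121 261 293
354 119 266 298
362 118 270 302
370 119 274 306
377 132 278 310
```

```bash
python3 - <<'E'
from h import *
w=atz('w12',194.3,191,.19); g=atz('w12',282,354.8,.19); d=g-w
print(w,g,np.linalg.norm(d),np.degrees(np.arctan2(d[1],d[0])))
for r,u in ((151,174),(232,215.7)): print(atz('w12',u,r,.19))
s=robot.read_state();print(s['position'],np.degrees(np.arctan2(s['tcp_rot'][1,1],s['tcp_rot'][0,1])))
E
```

```text
[ 0.42593623 -0.33155217  0.19      ] [ 0.56741396 -0.30980945  0.19      ] 0.14313871546058587 8.73702737946501
[ 0.39646955 -0.33537679  0.19      ]
[ 0.4580485  -0.32698569  0.19      ]
[ 0.47165319 -0.24937744  0.33132879] 75.17116220875344
```

```bash
python3 -m pendant '[-0.025,0.152,0,0,0,-0.0067,0, -0.025,0.152,0,0,0,0,0, -0.025,0.152,0,0,0,0,0, 0,0,0,0,0,0,0, 0,0,0,0,0,0,0]' 40
python3 -m pendant '[0,0,-0.2,0,0,0,0, 0,0,-0.2,0,0,0,0, 0,0,-0.2,0,0,0,0, 0,0,-0.18,0,0,0,0, 0,0,-0.1,0,0,0,0]' 40
python3 -m pendant '[0,0,0,0,0,0,-1, 0,0,0,0,0,0,-1, 0,0,0,0,0,0,-1, 0,0,0,0,0,0,-1, 0,0,0,0,0,0,-1]' 40
```

```text
t: 22.15
position: [0.4563, -0.1575, 0.3325]
tcp_rot: [[-0.962, 0.274, 0.001], [0.274, 0.962, -0.001], [-0.001, -0.0, -1.0]]
contact_force: [0.2, 0.4, -0.5]
width: 0.0426
grasp_force: 0.0
t: 22.65
position: [0.4554, -0.1587, 0.153]
tcp_rot: [[-0.961, 0.276, -0.003], [0.276, 0.961, 0.001], [0.003, 0.0, -1.0]]
contact_force: [-0.2, -0.5, -0.5]
width: 0.0425
grasp_force: 0.0
t: 23.15
position: [0.4568, -0.1592, 0.1571]
tcp_rot: [[-0.961, 0.276, 0.002], [0.276, 0.961, -0.001], [-0.002, -0.0, -1.0]]
contact_force: [0.2, -0.9, 5.0]
width: 0.0114
grasp_force: 44.0
```

```bash
python3 -m pendant '[0,0,0.05,0,0,0,-1, 0,0,0.1,0,0,0,-1, 0,0,0.12,0,0,0,-1, 0,0,0.12,0,0,0,-1, 0,0,0.0825,0,0,0,-1]' 40
python3 -m pendant '[-0.0458,-0.16,0,0,0,0.0343,-1, -0.0458,-0.16,0,0,0,0.0343,-1, -0.0458,-0.16,0,0,0,0.0343,-1, -0.0458,-0.16,0,0,0,0.0343,-1, 0,0,0,0,0,0,-1]' 40
python3 -m pendant '[0,0,0,0,0,0,-1, 0,0,0,0,0,0,-1]' 40
python3 - <<'E'
from fit import *
snap('wrist','w13'); s=robot.read_state(); p=s['position']; print(p,np.degrees(np.arctan2(s['tcp_rot'][1,1],s['tcp_rot'][0,1])))
im=cv2.imread('pics/w13.png'); m=render('w13',p[0],p[1],p[2]-.147,np.radians(8.7)); r=im.copy(); r[cv2.Canny((m>.5).astype(np.uint8)*255,50,100)>0]=(0,0,255)
a=atz; d=.1
for q in ([.427,-.3315,.19],[.5666,-.310,.19]):
    u=proj('w13',q); cv2.circle(r,(int(u[0]),int(u[1])),4,(255,0,255),1)
cv2.imwrite('pics/c13.png',cv2.resize(r,(800,600)))
E
```

```text
t: 23.65
position: [0.4565, -0.159, 0.2531]
tcp_rot: [[-0.961, 0.276, 0.002], [0.276, 0.961, -0.001], [-0.002, -0.001, -1.0]]
contact_force: [0.2, 0.6, -1.4]
width: 0.0112
grasp_force: 43.1
t: 24.15
position: [0.4186, -0.2899, 0.2511]
tcp_rot: [[-0.988, -0.153, -0.0], [-0.153, 0.988, -0.001], [0.001, -0.001, -1.0]]
contact_force: [0.7, 0.9, -0.6]
width: 0.0116
grasp_force: 43.1
t: 24.35
position: [0.4199, -0.2864, 0.251]
tcp_rot: [[-0.989, -0.15, 0.0], [-0.15, 0.989, -0.0], [-0.0, -0.0, -1.0]]
contact_force: [0.3, 0.4, -0.2]
width: 0.0115
grasp_force: 43.1
[ 0.41998137 -0.28627659  0.25098797] 98.67487688292864
```

View pics/c13.png

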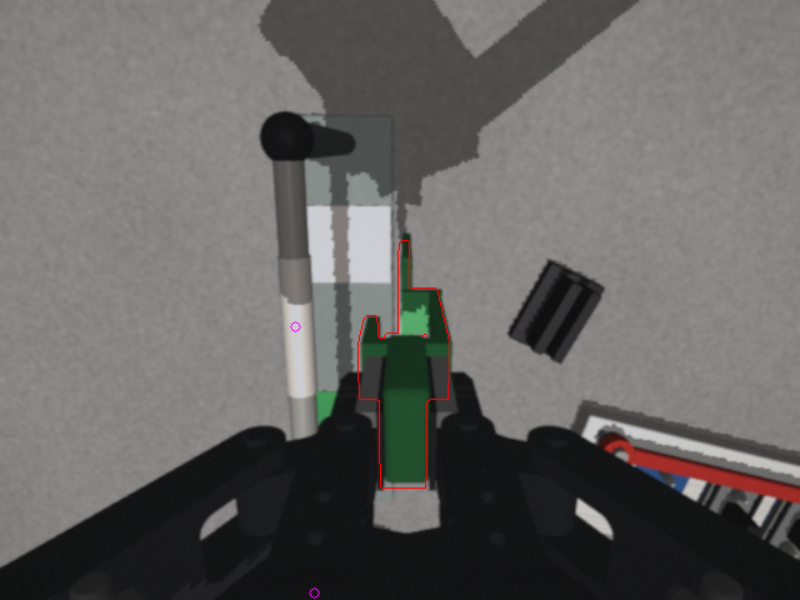

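c13: model outline matches the held tag. The rod's white section centres at about (297,327), near the predicted (295,327); the tag centre is about 45 mm to its right.

```bash
python3 -m pendant '[0.0117,-0.0743,0,0,0,0,-1, 0.0117,-0.0743,0,0,0,0,-1, 0.0117,-0.0743,0,0,0,0,-1, 0,0,0,0,0,0,-1]' 40
python3 -m pendant '[0,0,-0.04,0,0,0,-1, 0,0,-0.04,0,0,0,-1, 0,0,-0.04,0,0,0,-1, 0,0,-0.02,0,0,0,-1, 0,0,0,0,0,0,-1]' 40
python3 -m pendant '[0,0,-0.01,0,0,0,-1, 0,0,0,0,0,0,-1]' 40
python3 -m pendant '[0,0,-0.01,0,0,0,-1, 0,0,0,0,0,0,-1]' 40
```

```text
t: 24.8
position: [0.4269, -0.3336, 0.25]
tcp_rot: [[-0.989, -0.15, -0.001], [-0.15, 0.989, 0.0], [0.001, 0.0, -1.0]]
contact_force: [-0.4, -0.6, -0.6]
width: 0.0117
grasp_force: 43.1
t: 25.3
position: [0.4266, -0.3312, 0.2218]
tcp_rot: [[-0.989, -0.151, -0.001], [-0.151, 0.989, 0.001], [0.001, 0.001, -1.0]]
contact_force: [0.0, -0.2, -0.0]
width: 0.0113
grasp_force: 43.1
t: 25.5
position: [0.4268, -0.3315, 0.2206]
tcp_rot: [[-0.989, -0.151, 0.0], [-0.151, 0.989, -0.0], [-0.0, -0.0, -1.0]]
contact_force: [0.3, -0.5, -0.7]
width: 0.0113
grasp_force: 43.1
t: 25.7
position: [0.4267, -0.3315, 0.2185]
tcp_rot: [[-0.989, -0.151, -0.0], [-0.151, 0.989, -0.0], [0.0, -0.0, -1.0]]
contact_force: [1.2, -0.2, -0.9]
width: 0.0113
grasp_force: 43.1
```

```bash
for i in 1; do python3 -m pendant '[0,0,-0.006,0,0,0,-1, 0,0,0,0,0,0,-1]' 40|grep -E 'pos|con'
python3 -m pendant '[0,0,-0.004,0,0,0,-1, 0,0,0,0,0,0,-1]' 40|grep -E 'pos|con'
done
```

```text
position: [0.4268, -0.3317, 0.218]
contact_force: [-1.3, 1.5, 6.9]
position: [0.4269, -0.3317, 0.2179]
contact_force: [-3.8, 3.1, 13.8]
```

```bash
python3 -m pendant '[0,0,0.0075,0,0,0,-1, 0,0,0,0,0,0,-1, 0.0695,0.0107,0,0,0,0,-1, 0.0695,0.0107,0,0,0,0,-1]' 40|grep -E 'pos|con'
python3 -m pendant '[0.0695,0.0107,0,0,0,0,-1, 0.0695,0.0107,0,0,0,0,-1, 0.0695,0.0107,0,0,0,0,-1, 0.0695,0.0107,0,0,0,0,-1]' 40|grep -E 'pos|con'
python3 -m pendant '[0.0695,0.0107,0,0,0,0,-1, 0.0695,0.0107,0,0,0,0,-1, 0.0695,0.0107,0,0,0,0,-1, 0.0695,0.0107,0,0,0,0,-1, 0,0,0,0,0,0,-1]' 40|grep -E 'pos|con'
python3 - <<'E'
from fit import *
snap('wrist','w14'); s=robot.read_state(); print(s['position'])
m=green('w14'); print(proj('w14',[.5666,-.310,.19]))
# rod centre line visible above gripper
im=cv2.imread('pics/w14.png').astype(int)
h=cv2.cvtColor(cv2.imread('pics/w14.png'),cv2.COLOR_BGR2HSV)
G=roi(m,200,100,420,420)
p=s['position']
for d in (-.004,0,.004): print(d,np.abs(render('w14',p[0],p[1],p[2]-.147+d,np.radians(8.7))-G).sum(),G.sum())
E
```

```text
position: [0.4555, -0.3272, 0.2181]
contact_force: [-1.7, 0.1, 1.5]
position: [0.5115, -0.3185, 0.218]
contact_force: [-1.1, -1.0, 3.7]
position: [0.5679, -0.3097, 0.218]
contact_force: [2.6, -0.4, 4.1]
[ 0.56732097 -0.30984219  0.2180149 ]
[323.03388408 283.5562963 ]
-0.004 4252.25 7521.0
0 4429.875 7521.0
0.004 4921.0 7521.0
```

```bash
python3 -m pendant '[0,0,0,0,0,0,-0.5, 0,0,0,0,0,0,-0.2, 0,0,0,0,0,0,-0.2, 0,0,0,0,0,0,-0.2, 0,0,0.1,0,0,0,-0.2]'|grep -E 'pos|con|wid|gras'
python3 -m pendant '[0,0,0.15,0,0,0,-0.2, 0,0,0.2,0,0,0,-0.2, 0,0,0.2,0,0,0,0, -0.2,0.1,0,0,0,0,0, -0.2,0.1,0,0,0,0,0]'|grep -E 'pos|con'
python3 -m pendant '[-0.2,0.2,0,0,0,0,0, -0.2,0.2,0,0,0,0,0, -0.2,0.2,0,0,0,0,0, 0,0,0,0,0,0,0, 0,0,0,0,0,0,0]'|grep -E 'pos|con'
python3 - <<'E'
from h import *
snap('scene','s15'); snap('top','t15')
crop('s15',190,60,350,310,2.4,'x1'); crop('t15',280,190,530,350,1.6,'x2')
a=cv2.imread('pics/x1.png');b=cv2.imread('pics/x2.png');print(a.shape,b.shape)
o=np.zeros((600,800,3),np.uint8); o[:,:384]=a; o[:256,392:792]=b; 
c=cv2.resize(cv2.imread('pics/s15.png')[80:210,200:320],None,fx=2.6,fy=2.6); o[260:260+c.shape[0],392:392+c.shape[1]]=c
cv2.imwrite('pics/c15.png',o)
E
```

```text
position: [0.5649, -0.3098, 0.2358]
contact_force: [0.1, 0.7, -0.4]
width: 0.0341
grasp_force: 0.0
position: [0.4855, -0.2703, 0.3485]
contact_force: [0.2, -0.3, 1.1]
position: [0.3793, -0.1637, 0.3489]
contact_force: [0.8, 0.0, -0.4]
(600, 384, 3) (256, 400, 3)
```

View pics/c15.png

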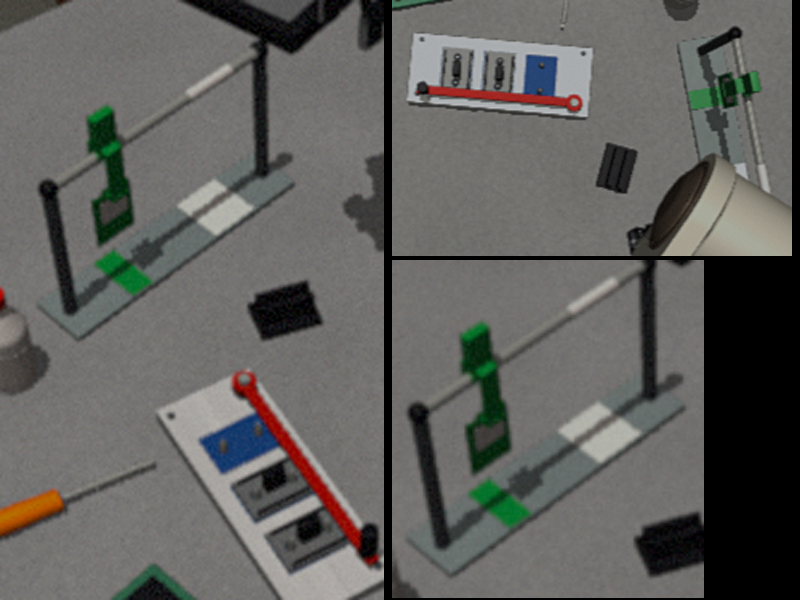

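c15: the tag hangs upright on the rail at (105,150), its hook covering the green band. The keeper is shut over both seated plates and the other items are undisturbed. Handing in after a short pause.

```bash
python3 -m pendant '[0,0,0,0,0,0,0, 0,0,0,0,0,0,0, 0,0,0,0,0,0,0, 0,0,0,0,0,0,0, 0,0,0,0,0,0,0]'|grep t:
python3 -m pendant '[0,0,0,0,0,0,0, 0,0,0,0,0,0,0, 0,0,0,0,0,0,0, 0,0,0,0,0,0,0, 0,0,0,0,0,0,0]'|grep t:
python3 -c "
from cell import robot
print(robot.finish_job())"
```

```text
t: 29.55
tcp_rot: [[-0.989, -0.151, -0.0], [-0.151, 0.989, 0.0], [0.0, 0.0, -1.0]]
t: 30.05
tcp_rot: [[-0.989, -0.151, 0.0], [-0.151, 0.989, -0.0], [-0.0, -0.0, -1.0]]
the job is handed in; nothing more can be done
None
```

I handed the job in at about 30 s: the two grey plates I found are seated, the keeper is shut over them and the tag hangs on the green band; the hand-in returned no verdict, so this rests on my last pictures.

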